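# Load a leaning roll dispenser in order

### The arm

A 6-joint arm with a two-finger parallel gripper is mounted at the origin on a cart in front of the work surface, level with it; the furniture and walls round the work are solid. World frame = base frame: x ahead of the robot, y to its left, z up, the work surface at z = 0. Lengths are in m, angles in rad, forces in N, time in s.
With the tool pointing down it reaches from about 0.275 to 0.875 m from the base axis. Payload 12.5 kg.
Tool frame: the origin (TCP) lies on the centre line of the jaws, within the pads' length; the fingertips stand 17 mm ahead of it and the grasp point (between the pads) lies 2 mm behind it; z points along the fingers, y is the direction in which the jaws open and shut (so a half turn about z gives the same grasp; the last joint's range is limited). The gripper opens to 85 mm and grips with 20 to 120 N. Pads are 22 mm wide; open, the fingers measure 114 mm over their backs; the gripper's body (76 mm by 85 mm) begins 54 mm behind the grasp point. The pads swing forward as they close: fully open they stand 13 mm farther back than shut.
Start: joints at [1.139, 0.351, 1.652, -0, 1.139, -0.085], TCP at [0.187, 0.517, 0.248] pointing down, gripper open.
Joint ranges: [-2.75, 2.75], [-0.79, 2.1], [0.01, 2.65], [-1.57, 4.71], [0.07, 3.14], [-2.87, 2.87]. Speed limits (rad/s): [2.22, 2.22, 2.79, 3.14, 3.14, 3.14].

### API

Orientations are given as a 3x3 rotation matrix whose columns are the frame's x, y, z axes.
In Python, from cell import * gives the robot as it stands. The module is installed in compiled form; this text tells all that it offers.
- The arm moves only by the tool play_rows, never from a script. Its argument "motion" is a list of rows, each a list of 7 numbers: the shift along the world's x, y, z each as a share of 0.6 m, from -1 to 1, then the turn, a rotation vector about the world's x, y, z each as a share of 45 degrees, from -1 to 1, then the closure, from -1 (fully open) to 1 (shut). A call has 1 to 12 rows; each row is the pose to reach, as a shift and turn from the pose measured when the call began; what a row does not reach only later rows make up. A row lasts 1/10 s, in which the tool goes at most 50 mm and 8.59 degrees, less where a joint would pass 70% of its speed; a pose out of reach is approached as far as the arm can. A call with a number of a shift or a turn outside -1 to 1 is refused whole. A call with a gripper value outside its range is refused whole. The fingers move at their own pace and stop on an object; "newtons" is the grip in N (left out, the last holds). Time passes only in rows, so rows that repeat a pose let the fingers close. It gives the time, the measured TCP pose, the force and the opening at its end, in the units of the state.
- state(): the state, without advancing time (a new reading comes with each control period).
- read_camera(name): name is "scene" or "top"; returns (picture, depth): 384x512x3 uint8, red, green, blue; 384x512 float32, m along the optical axis (not along the pixel's ray), 0 where there is no reading.
- camera_params(name): a dict with "camera_matrix" (3x3 intrinsics, pixels), "camera_from_world" (4x4, takes a point from world to camera coordinates). Camera axes: x right, y up, looking along -z (the intrinsics and any distortion apply to the point x, -y, -z); pixel columns grow to the right and rows downward; lengths in m; the calibration is good to about 2 mm. A picture is of the moment at which its call begins. camera_params takes no time and is no camera call.
- close_job(): hands the job in, once; it reports no verdict.
The state is a dict: "time_s": time; "q": joint angles; "qvel": joint speeds; "joint_torque": joint torques, N m; "tcp_pos": TCP position; "orientation": TCP orientation; "ft_force": force on the tool from outside, world axes, zero at the start; "wrist_torque": the same for the moment, N m; "finger_gap": finger opening in m.
Only numpy, scipy, OpenCV 4.12 (cv2) and the standard library are available. Lean on these libraries where they do the work, as an engineer would, in place of code of your own. Each camera call takes 0.05 s, during which the arm holds its last target. There are 200 camera calls.

### The job

Load the leaning gravity dispenser through its upper mouth so that the solder spool comes out first and the two green tape rolls after it: put in the solder spool, then one tape roll, then the other, each lying flat across the magazine on what is below it. The stop plate inside is clamped at an unknown height, so lower each roll gently until you feel it land and only then let go; do not drop or ram the rolls, and leave the other things on the bench where they are.

Things in the scene. Friction and masses are not known exactly. Their poses are not given: they have to be found in the camera images.
- magazine: Blue metal guide column of the dispenser, fixed, leaning 25 degrees. Origin on its axis, 60 mm below the mouth, 100 mm above the table. z up the leaning axis to the mouth; x uphill, away from the side it leans to; y level, across. Bore 66 mm wide between two 4 mm walls on the -x and +x sides (each three staves, spanning 51 degrees either side of x) that end square at z = +60 mm.
- mouth (a point): Centre of the magazine's mouth, on its axis, level with the wall ends; axes as the magazine. Towards +y and -y the column is open from the mouth down to 72 mm below it, each gap about 42 mm wide along x: the fingers hold a roll through these gaps. With three rolls in, the last stands partly out of the mouth.
- stop_low (a point): Lowest place of the stop plate's top face, on the axis, at the magazine's origin. The steel plate, square to the axis, 58 mm (x) by 36 mm (y) with 34 mm wide wings that reach out through both side gaps to y = +-62 mm, is clamped with its flat top face 0 to 20 mm above this point along the axis: different every time, not reported. It does not yield, and fingertips can strike its wings.
- stand: Heavy plywood foot of the dispenser, fixed, 173 x 90 x 10 mm, on the table. Origin on the table straight below the magazine's origin; z up; the foot reaches from x = -113 to +60 mm and y = -45 to +45 mm. Outlet tray above its -x part, 80 mm wide, up to about 70 mm high.
- solder_mid (a point): Spool of solder with blue flanges, 59 mm across, 20 mm thick, 110 g, lying flat on the table: origin on the roll's axis, half-way up; z along that axis. Grip it by the rims of its flanges across the diameter.
- tape_a_mid (a point): Green roll of white thread-seal tape, 60 mm across, 17 mm thick, 35 g, lying flat on the table: origin on the roll's axis, half-way up; z along that axis. The two tape rolls are alike and interchangeable.
- tape_b_mid (a point): The other green tape roll, same size and weight: origin on the roll's axis, half-way up; z along that axis.
- pill_bottle: White pill bottle, 33 mm across, 50 mm high, bystander; origin under its centre.
- tint_bottle: Small pink bottle with a tall frosted cap, 28 mm across, 53 mm high, bystander; origin under its centre.
- graphite_jar: Small navy jar with a white lid, 33 mm across, 25 mm high, bystander; origin under its centre.
- pen: Blue and white pen lying flat, 135 mm long (along its y), 17 mm thick, bystander; origin under its middle.
Not all that is in view belongs to the job. What is shaped like the part that bears tape_a_mid but turquoise is not meant.

How it is judged:
On the way, in this order (a step that is already met when the one before it is completed fails the run):
1. the solder spool lies in the magazine on the stop plate, let go, with neither tape roll in the magazine yet (x of solder_mid in the frame of magazine between -0.007 and 0.007 m and y of solder_mid in the frame of magazine between -0.007 and 0.007 m and angle between the z axis of solder_mid and the z axis of magazine, either way round below 0.13 rad and z of solder_mid in the frame of magazine between 0.004 and 0.068 m and z of solder_mid in the frame of magazine below 0.0318 m and linear speed of solder below 0.02 m/s and contact force between the fingers and solder below 0.1 N and distance between each of tape_a_mid, tape_b_mid and mouth above 0.1 m), for 0.2 s.
2. one tape roll lies on the solder spool, let go, the other not yet in the magazine ((((x of solder_mid in the frame of magazine between -0.007 and 0.007 m and y of solder_mid in the frame of magazine between -0.007 and 0.007 m and angle between the z axis of solder_mid and the z axis of magazine, either way round below 0.13 rad and z of solder_mid in the frame of magazine between 0.004 and 0.068 m) and z of solder_mid in the frame of magazine below 0.0318 m and (x of tape_a_mid in the frame of magazine between -0.007 and 0.007 m and y of tape_a_mid in the frame of magazine between -0.007 and 0.007 m and angle between the z axis of tape_a_mid and the z axis of magazine, either way round below 0.13 rad and z of tape_a_mid in the frame of magazine between 0.004 and 0.068 m) and distance between tape_a_mid and solder_mid below 0.0225 m and linear speed of tape_a below 0.02 m/s and contact force between the fingers and tape_a below 0.1 N and distance between tape_b_mid and mouth above 0.1 m) or ((x of solder_mid in the frame of magazine between -0.007 and 0.007 m and y of solder_mid in the frame of magazine between -0.007 and 0.007 m and angle between the z axis of solder_mid and the z axis of magazine, either way round below 0.13 rad and z of solder_mid in the frame of magazine between 0.004 and 0.068 m) and z of solder_mid in the frame of magazine below 0.0318 m and (x of tape_b_mid in the frame of magazine between -0.007 and 0.007 m and y of tape_b_mid in the frame of magazine between -0.007 and 0.007 m and angle between the z axis of tape_b_mid and the z axis of magazine, either way round below 0.13 rad and z of tape_b_mid in the frame of magazine between 0.004 and 0.068 m) and distance between tape_b_mid and solder_mid below 0.0225 m and linear speed of tape_b below 0.02 m/s and contact force between the fingers and tape_b below 0.1 N and distance between tape_a_mid and mouth above 0.1 m))), for 0.2 s.
At the end, for the whole second after the job is handed in: In the magazine, lowest the solder spool (centre under 31.8 mm up the axis), on it one tape roll (centres within 22.5 mm), on that the other (within 21 mm, over 30 mm from the solder); each within 7 mm of the axis in x and y and square to it within 0.13 rad; all let go and at rest (x of solder_mid in the frame of magazine between -0.007 and 0.007 m and y of solder_mid in the frame of magazine between -0.007 and 0.007 m and angle between the z axis of each of solder_mid, tape_a_mid, tape_b_mid and the z axis of magazine, either way round below 0.13 rad and z of solder_mid in the frame of magazine between 0.004 and 0.068 m and z of solder_mid in the frame of magazine below 0.0318 m and x of tape_a_mid in the frame of magazine between -0.007 and 0.007 m and y of tape_a_mid in the frame of magazine between -0.007 and 0.007 m and z of tape_a_mid in the frame of magazine between 0.004 and 0.068 m and x of tape_b_mid in the frame of magazine between -0.007 and 0.007 m and y of tape_b_mid in the frame of magazine between -0.007 and 0.007 m and z of tape_b_mid in the frame of magazine between 0.004 and 0.068 m and (((x of tape_a_mid in the frame of magazine between -0.007 and 0.007 m and y of tape_a_mid in the frame of magazine between -0.007 and 0.007 m and angle between the z axis of tape_a_mid and the z axis of magazine, either way round below 0.13 rad and z of tape_a_mid in the frame of magazine between 0.004 and 0.068 m) and distance between tape_a_mid and solder_mid below 0.0225 m and distance between tape_b_mid and solder_mid above 0.03 m) or ((x of tape_b_mid in the frame of magazine between -0.007 and 0.007 m and y of tape_b_mid in the frame of magazine between -0.007 and 0.007 m and angle between the z axis of tape_b_mid and the z axis of magazine, either way round below 0.13 rad and z of tape_b_mid in the frame of magazine between 0.004 and 0.068 m) and distance between tape_b_mid and solder_mid below 0.0225 m and distance between tape_a_mid and solder_mid above 0.03 m)) and distance between tape_a_mid and tape_b_mid below 0.021 m and linear speed of each of solder, tape_a, tape_b below 0.02 m/s and contact force between the fingers and solder below 0.1 N and contact force between the fingers and tape_a below 0.1 N and contact force between the fingers and tape_b below 0.1 N); the robot touches nothing.
It fails at once if a roll is dropped or thrown into the magazine (let go and faster than 0.15 m/s within 60 mm of the mouth) ((distance between solder_mid and mouth below 0.06 m and contact force between the fingers and solder below 0.05 N and linear speed of solder above 0.15 m/s) or (distance between tape_a_mid and mouth below 0.06 m and contact force between the fingers and tape_a below 0.05 N and linear speed of tape_a above 0.15 m/s) or (distance between tape_b_mid and mouth below 0.06 m and contact force between the fingers and tape_b below 0.05 N and linear speed of tape_b above 0.15 m/s)).
It fails at once if a roll or the fingers are rammed into the magazine or onto the stack (over 25 N) (contact force between any of the fingers, solder, tape_a, tape_b and magazine above 25 N or contact force between any of tape_a, tape_b and solder above 25 N or contact force between tape_b and tape_a above 25 N).
It fails at once if a bystander is moved by more than 20 mm (distance of any of pill_bottle, tint_bottle, graphite_jar, pen from where it was at the start of the episode above 0.02 m).
It also fails if it takes over 70 s, if anything falls off the work surface, if the arm or the gripper's body presses on something with over 40 N, if the wrist force passes 120 N, or if a joint passes its speed limit or range.

## Working session

There is one attempt and no reset: what is moved stays moved. The work goes in short steps, Python scripts to look and compute and a tool call to move; the robot and the scene stay as the last step left them, time stands still between calls to the robot, and variables do not carry over. Pictures are saved under pics/ and viewed, on a budget of 10 in all, crops included, one or two more only if the job needs it, and the job is handed in when it is done.

Besides the shell and the picture viewer there is one more tool, called after "Emit:" by a JSON object that holds its "op" and its "data". play_rows: Moves the arm, as the interface text tells. Its arguments: {"type":"object","properties":{"motion":{"type":"array","items":{"type":"array","items":{"type":"number","minimum":-1,"maximum":1}}},"newtons":{"type":"number"}},"required":["motion"]}

```bash
mkdir -p pics; cat > h.py <<'E'
from cell import *
import numpy as np, cv2
def snap(n):
    p,d=read_camera(n); return p,d
def cloud(n,d):
    c=camera_params(n);K=np.array(c["camera_matrix"]);T=np.linalg.inv(np.array(c["camera_from_world"]))
    v,u=np.mgrid[:d.shape[0],:d.shape[1]]
    x=(u-K[0,2])/K[0,0]*d; y=(v-K[1,2])/K[1,1]*d
    P=np.stack([x,-y,-d,np.ones_like(d)],-1)@T.T
    return P[...,:3]
def proj(n,p):
    c=camera_params(n);K=np.array(c["camera_matrix"]);q=np.array(c["camera_from_world"])@np.append(p,1)
    k=K@np.array([q[0],-q[1],-q[2]]); return k[:2]/k[2]
E
python3 - <<'E'
from h import *
for n in("top","scene"):
    p,d=snap(n);np.savez(n+"0.npz",p=p,d=d)
    cv2.imwrite(f"pics/{n}0.png",cv2.resize(p[...,::-1],(800,600),interpolation=cv2.INTER_CUBIC))
    print(n,camera_params(n),(d>0).mean())
s=state();print(s)
E
```

```text
top {'camera_matrix': array([[377.65091862,   0.        , 254.71221531],
       [  0.        , 377.65091862, 188.74178101],
       [  0.        ,   0.        ,   1.        ]]), 'camera_from_world': array([[ 0.01686759, -0.99983886, -0.0061424 , -0.01236433],
       [ 0.99514667,  0.01619215,  0.09706138, -0.5543742 ],
       [-0.09694628, -0.00774978,  0.99525944, -0.89577152],
       [ 0.        ,  0.        ,  0.        ,  1.        ]])} 0.9960174560546875
scene {'camera_matrix': array([[386.26360186,   0.        , 254.21069803],
       [  0.        , 386.26360186, 182.34218184],
       [  0.        ,   0.        ,   1.        ]]), 'camera_from_world': array([[-0.84843288, -0.52916937, -0.011892  ,  0.48599903],
       [ 0.35364795, -0.58344447,  0.73111264, -0.28664793],
       [-0.39382073,  0.61609442,  0.68215313, -0.69485775],
       [ 0.        ,  0.        ,  0.        ,  1.        ]])} 0.9961598714192709
{'time_s': 0.1, 'q': array([ 1.13940040e+00,  3.51212406e-01,  1.65234479e+00,  1.40609303e-05,
        1.13910222e+00, -8.46029705e-02]), 'qvel': array([-0.00112104, -0.00149976, -0.00291748, -0.00072424,  0.00176878,
       -0.00034036]), 'joint_torque': array([-4.07308216e-04, -5.06822455e+01, -2.91874069e+01, -1.01830205e-04,
        2.55068189e-03,  2.85243812e-05]), 'tcp_pos': array([0.18679544, 0.51701665, 0.2478016 ]), 'orientation': array([[-9.40465543e-01,  3.39888737e-01, -4.57659712e-04],
       [ 3.39889029e-01,  9.40465055e-01, -9.63696482e-04],
       [ 1.02863386e-04, -1.06187685e-03, -9.99999431e-01]]), 'ft_force': array([-0.25657026, -0.16306744, -0.16398305]), 'wrist_torque': array([-0.03729112, -0.03228472, -0.00699976]), 'finger_gap': 0.08508822830608105}
```

View pics/top0.png

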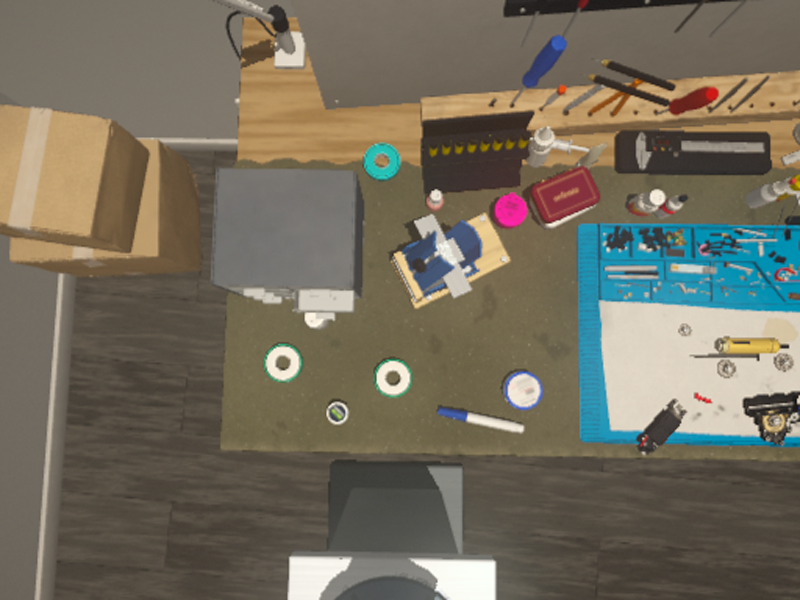

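View pics/scene0.png

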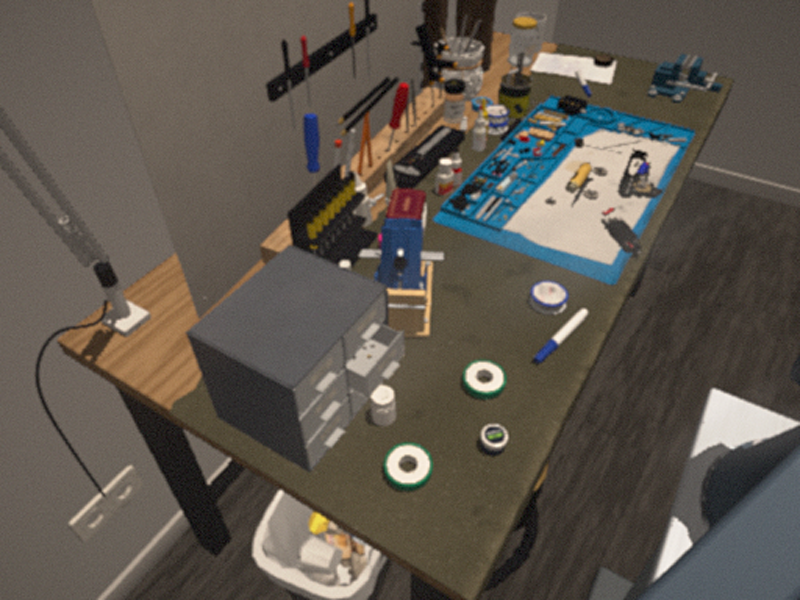

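```bash
python3 - <<'E'
from h import *
D=np.load("top0.npz");p,d=D["p"],D["d"];P=cloud("top",d)
hsv=cv2.cvtColor(p,cv2.COLOR_RGB2HSV)
S=np.load("scene0.npz");PS=cloud("scene",S["d"])
def ray(n,uv,z):
    c=camera_params(n);K=np.array(c["camera_matrix"]);T=np.linalg.inv(np.array(c["camera_from_world"]))
    r=T[:3,:3]@np.array([(uv[0]-K[0,2])/K[0,0],-(uv[1]-K[1,2])/K[1,1],-1]);o=T[:3,3];return o+r*(z-o[2])/r[2]
# rolls: height top
for nm,c,h in(("tapeA",(283,363),.017),("tapeB",(393,378),.017),("solder",(522,390),.020),("jar",(338,412),.025)):
    u,v=np.array(c)*.64;u,v=int(u),int(v)
    w=P[v-20:v+21,u-20:u+21].reshape(-1,3); m=(w[:,2]>h*.6)&(w[:,2]<h*1.5)
    q=w[m]; img=(np.abs(P[...,2]-h)<.4*h).astype(np.uint8)
    n,l,st,ce=cv2.connectedComponentsWithStats(img[v-22:v+23,u-22:u+23]);
    (cc,r)=cv2.minEnclosingCircle(q[:,:2].astype(np.float32))
    print(nm,"n",m.sum(),"circ",cc,r,"med z",np.median(q[:,2]),"mean",q[:,:2].mean(0), "ext",q.min(0),q.max(0))
for nm,c in(("tapeB_s",(484,379)),("tapeA_s",(408,466)),("solder_s",(549,296))):
    u,v=(np.array(c)*.64).astype(int); w=PS[v-20:v+21,u-20:u+21].reshape(-1,3)
    m=(w[:,2]>.011)&(w[:,2]<.03); q=w[m];cc,r=cv2.minEnclosingCircle(q[:,:2].astype(np.float32)); print(nm,cc,r,np.median(q[:,2]),q[:,:2].mean(0))
# dispenser
R=np.zeros(d.shape,bool);R[int(205*.64):int(312*.64),int(388*.64):int(515*.64)]=1
foot=R&(P[...,2]>.005)&(P[...,2]<.016)&(hsv[...,1]>50)&(hsv[...,0]<28)&(hsv[...,2]>110)
q=P[foot][:,:2];rc=cv2.minAreaRect(q.astype(np.float32));print("foot",foot.sum(),rc,np.median(P[foot][:,2]));print(cv2.boxPoints(rc))
wing=R&(hsv[...,1]<60)&(P[...,2]>.06)
q=P[wing];print("wing",len(q),q.min(0),q.max(0));rc=cv2.minAreaRect(q[:,:2].astype(np.float32));print(rc)
c=q.mean(0);print(c,np.linalg.svd(q-c,full_matrices=False)[1:])
blue=R&(hsv[...,0]>95)&(hsv[...,0]<130)&(hsv[...,1]>100)&(P[...,2]>.02)
q=P[blue];print("blue",len(q),q.min(0),q.max(0))
for a in np.arange(.02,.2,.02):
    k=q[(q[:,2]>a)&(q[:,2]<=a+.02)];print(a,len(k),k.mean(0) if len(k) else "")
big=cv2.resize(p[120:205,240:340],(800,680),interpolation=cv2.INTER_CUBIC)[:600];cv2.imwrite("pics/mag.png",big[...,::-1])
E
```

```text
tapeA n 396 circ (0.447005957365036, 0.17707759141921997) 0.030100282281637192 med z 0.015518656554899979 mean [0.44709746 0.17688384] ext [0.41932901 0.14803915 0.01020446] [0.47566966 0.20588561 0.01998599]
tapeB n 388 circ (0.42675527930259705, 0.004098132252693176) 0.03004779852926731 med z 0.015985343072040525 mean [0.42638303 0.00401291] ext [ 0.3982045  -0.02552581  0.01054602] [0.45648918 0.03318518 0.02229693]
solder n 472 circ (0.39578503370285034, -0.1860160529613495) 0.04901112616062164 med z 0.01987152342487558 mean [ 0.40985882 -0.19759065] ext [ 0.36263712 -0.2271506   0.01223735] [ 0.43832021 -0.15001106  0.0267084 ]
jar n 158 circ (0.3721124529838562, 0.0888407826423645) 0.01680641807615757 med z 0.023814591676448893 mean [0.3724869  0.08835745] ext [0.35683416 0.0724305  0.01632957] [0.38813122 0.10457222 0.02893667]
tapeB_s (0.4261983335018158, 0.006393649149686098) 0.03167915344238281 0.0156804092407401 [0.42429328 0.00734381]
tapeA_s (0.44514673948287964, 0.17917591333389282) 0.030251851305365562 0.015933037762344227 [0.44454462 0.18037565]
solder_s (0.3952550888
[... 549 characters left out ...]
06241803  0.11076859] (array([1.01050741, 0.94059298, 0.7128747 ]), array([[-0.65401883, -0.30895599,  0.69051109],
       [ 0.62917214,  0.28463264,  0.72327497],
       [ 0.42000213, -0.90748579, -0.0082314 ]]))
blue 448 [ 0.46505048 -0.12426909  0.02251899] [ 0.64824676 -0.01008632  0.94525744]
0.02 9 [ 0.59786858 -0.12030503  0.03148221]
0.04 5 [ 0.58707972 -0.11042086  0.0420486 ]
0.06 7 [ 0.56905296 -0.04968427  0.07414237]
0.08 84 [ 0.58754083 -0.03987571  0.09282011]
0.1 91 [ 0.60074534 -0.06190292  0.10940832]
0.12000000000000001 107 [ 0.60549986 -0.07041164  0.13088976]
0.13999999999999999 98 [ 0.59580222 -0.06510021  0.14810608]
0.16 46 [ 0.59795276 -0.05802546  0.16523859]
0.18 0
```

View pics/mag.png

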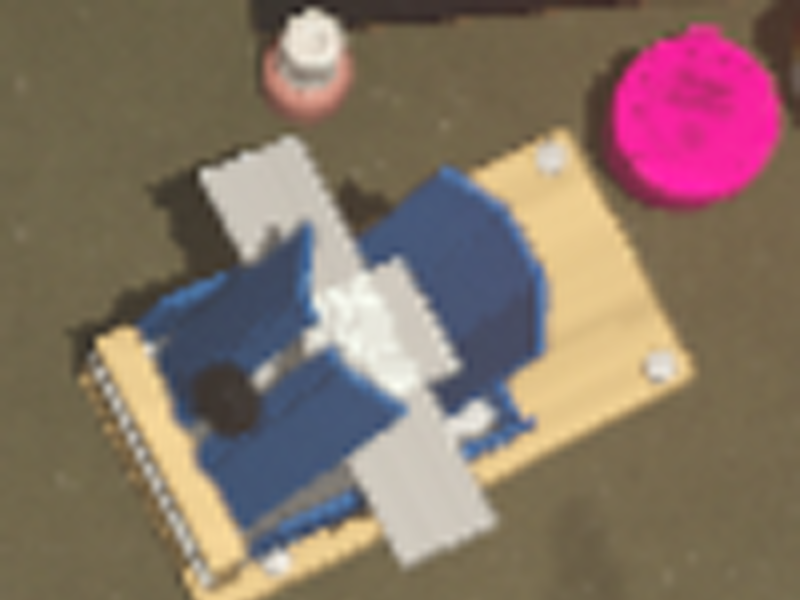

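```bash
python3 - <<'E'
from h import *
D=np.load("top0.npz");p,d=D["p"],D["d"];P=cloud("top",d)
S=np.load("scene0.npz");ps=S["p"];PS=cloud("scene",S["d"])
a=cv2.resize(ps[135:220,225:285],(424,600),interpolation=cv2.INTER_CUBIC)
cv2.imwrite("pics/mags.png",a[...,::-1])
# profile in crop px along several parallel lines of the long axis
e=np.array([503,-210.])/np.hypot(503,210);n=np.array([-e[1],e[0]])
for off in(-60,-25,0,25,60):
    print(off,[ (int(t),*(np.round(1000*P[int(round(120+c[1]/8)),int(round(240+c[0]/8))]).astype(int))) for t in range(-240,280,20) for c in [np.array([355,340])+t*e+off*n]])
E
```

```text
-60 [(-240, np.int64(599), np.int64(-1), np.int64(87)), (-220, np.int64(601), np.int64(-6), np.int64(86)), (-200, np.int64(604), np.int64(-10), np.int64(84)), (-180, np.int64(607), np.int64(-17), np.int64(83)), (-160, np.int64(607), np.int64(-22), np.int64(95)), (-140, np.int64(607), np.int64(-26), np.int64(110)), (-120, np.int64(607), np.int64(-32), np.int64(126)), (-100, np.int64(607), np.int64(-36), np.int64(138)), (-80, np.int64(607), np.int64(-40), np.int64(147)), (-60, np.int64(608), np.int64(-46), np.int64(157)), (-40, np.int64(606), np.int64(-50), np.int64(166)), (-20, np.int64(618), np.int64(-57), np.int64(114)), (0, np.int64(621), np.int64(-61), np.int64(112)), (20, np.int64(624), np.int64(-68), np.int64(106)), (40, np.int64(627), np.int64(-73), np.int64(106)), (60, np.int64(630), np.int64(-78), np.int64(102)), (80, np.int64(633), np.int64(-85), np.int64(100)), (100, np.int64(633), np.int64(-89), np.int64(107)), (120, np.int64(634), np.int64(-92), np.int64(114)), (140, np.int64(635), np.int64(-98), np.int64(123)), (160, np.int64(635), np.int64(-101), np.int64(132)), (180, n
[... 4966 characters left out ...]
 np.int64(-71), np.int64(166)), (20, np.int64(595), np.int64(-82), np.int64(107)), (40, np.int64(597), np.int64(-87), np.int64(105)), (60, np.int64(600), np.int64(-93), np.int64(88)), (80, np.int64(601), np.int64(-97), np.int64(96)), (100, np.int64(601), np.int64(-101), np.int64(114)), (120, np.int64(602), np.int64(-105), np.int64(122)), (140, np.int64(602), np.int64(-108), np.int64(131)), (160, np.int64(603), np.int64(-114), np.int64(141)), (180, np.int64(629), np.int64(-136), np.int64(5)), (200, np.int64(631), np.int64(-140), np.int64(9)), (220, np.int64(634), np.int64(-148), np.int64(8)), (240, np.int64(637), np.int64(-154), np.int64(5)), (260, np.int64(639), np.int64(-158), np.int64(9))]
```

View pics/mags.png

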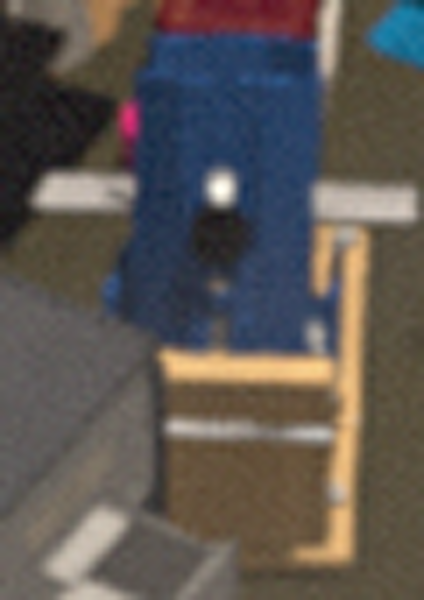

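```bash
cat >> h.py <<'E'
def ray(n,uv,z):
    c=camera_params(n);K=np.array(c["camera_matrix"]);T=np.linalg.inv(np.array(c["camera_from_world"]))
    r=T[:3,:3]@np.array([(uv[0]-K[0,2])/K[0,0],-(uv[1]-K[1,2])/K[1,1],-1]);o=T[:3,3];return o+r*(z-o[2])/r[2]
E
python3 - <<'E'
from h import *
D=np.load("top0.npz");p,d=D["p"],D["d"];P=cloud("top",d);hsv=cv2.cvtColor(p,cv2.COLOR_RGB2HSV)
PS=cloud("scene",np.load("scene0.npz")["d"])
# solder with table-distance limited window
for n,c,h in(("top",(522,390),.02),("top",(393,378),.017),("top",(283,363),.017),("scene",(549,296),.02),("scene",(484,379),.017),("scene",(408,466),.017)):
    Q=P if n=="top" else PS; u,v=(np.array(c)*.64)
    c0=ray(n,(u,v),h)[:2]
    k=(np.linalg.norm(Q[...,:2]-c0,axis=-1)<.037)&(Q[...,2]>h*.65)&(Q[...,2]<.03)
    q=Q[k][:,:2];print(n,c,np.round(cv2.minEnclosingCircle(q.astype(np.float32)),4) if 0 else cv2.minEnclosingCircle(q.astype(np.float32)),q.mean(0))
cr=lambda x,y:(240+(x+.5)/8-.5,120+(y+.5)/8-.5)
A=[ray("top",cr(*c),.01) for c in((560,128),(690,380))];print("foot right corners",A,np.linalg.norm(A[0]-A[1]))
for c in((90,365),(187,595)):print("foot left?",ray("top",cr(*c),.0))
# plate plane
R=np.zeros(d.shape,bool);R[int(205*.64):int(312*.64),int(388*.64):int(515*.64)]=1
k=R&(hsv[...,1]<70)&(P[...,2]>.09)&(P[...,2]<.135)
n,l,st,ce=cv2.connectedComponentsWithStats(k.astype(np.uint8));i=1+st[1:,4].argmax();q=P[l==i]
xh=-(A[0]+A[1])/2;
for it in range(4):
    M=np.c_[q[:,:2],np.ones(len(q))];co=np.linalg.lstsq(M,q[:,2],rcond=None)[0];r=q[:,2]-M@co;q=q[np.abs(r)<max(.003,1.5*r.std())]
print("plane",co,"slope deg",np.degrees(np.arctan(np.hypot(*co[:2]))),"dir",co[:2]/np.hypot(*co[:2]),len(q),r.std())
rc=cv2.minAreaRect(q[:,:2].astype(np.float32));print(rc);print(cv2.boxPoints(rc))
# wing ends by ray onto plane
for c in((198,175),(295,135),(405,568),(497,520)):
    z=.11
    for _ in range(10): w=ray("top",cr(*c),z);z=co@[w[0],w[1],1]
    print("wing",w)
E
```

```text
top (522, 390) ((0.4112337827682495, -0.19896091520786285), 0.02946571819484234) [ 0.41115863 -0.19871171]
top (393, 378) ((0.42675527930259705, 0.004098132252693176), 0.03004779852926731) [0.42632092 0.00397468]
top (283, 363) ((0.447005957365036, 0.17707759141921997), 0.030100282281637192) [0.44719259 0.17698395]
scene (549, 296) ((0.4099593162536621, -0.19694384932518005), 0.03019006736576557) [ 0.40889832 -0.19541037]
scene (484, 379) ((0.42447370290756226, 0.006105687934905291), 0.03137444704771042) [0.42432235 0.00742706]
scene (408, 466) ((0.44514673948287964, 0.17917591333389282), 0.030251851305365562) [0.44458793 0.18035758]
foot right corners [array([ 0.69306543, -0.13901704,  0.01      ]), array([ 0.61347773, -0.17981471,  0.01      ])] 0.0894351922275192
foot left? [0.61684322 0.00790971 0.        ]
foot left? [ 0.54435465 -0.02384162  0.        ]
plane [-0.2159459   0.40083206  0.26929032] slope deg 24.479819910445435 dir [-0.47429264  0.88036725] 639 0.0012645891614850018
((0.6017215847969055, -0.0597626268863678), (0.12381386756896973, 0.07232259958982468), 31.957239151000977)
[[ 0.5300574  -0.0618483 ]
 [ 0.5683368  -0.12320992]
 [ 0.6733858  -0.05767695]
 [ 0.6351064   0.00368467]]
wing [ 0.65158521 -0.02346688  0.11917689]
wing [ 0.66676392 -0.0509932   0.10486567]
wing [ 0.54275874 -0.08183231  0.11928278]
wing [ 0.55796804 -0.10863342  0.10525565]
```

Emit:
{"op": "play_rows", "data": {"motion": [[0.333,-0.917,-0.1,0,0,0,-0.8],[0.333,-0.917,-0.1,0,0,0,-0.8],[0.333,-0.917,-0.1,0,0,0,-0.8],[0.333,-0.917,-0.1,0,0,0,-0.8],[0.333,-0.917,-0.1,0,0,0,-0.8],[0.333,-0.917,-0.1,0,0,0,-0.8],[0.333,-0.917,-0.1,0,0,0,-0.8],[0.333,-0.917,-0.1,0,0,0,-0.8],[0.333,-0.917,-0.1,0,0,0,-0.8],[0.333,-0.917,-0.1,0,0,0,-0.8],[0.333,-0.917,-0.1,0,0,0,-0.8],[0.333,-0.917,-0.1,0,0,0,-0.8]], "newtons": 25}}

```text
time_s: 1.3
tcp_pos: [0.3869, -0.0358, 0.1876]
orientation: [[-0.94, 0.341, -0.0], [0.341, 0.94, -0.001], [-0.0, -0.001, -1.0]]
ft_force: [0.4, 0.9, -0.6]
finger_gap: 0.0768
```

Emit:
{"op": "play_rows", "data": {"motion": [[0.04,-0.272,-0.179,0,0,0,-0.8],[0.04,-0.272,-0.179,0,0,0,-0.8],[0.04,-0.272,-0.179,0,0,0,-0.8],[0.04,-0.272,-0.179,0,0,0,-0.8],[0.04,-0.272,-0.179,0,0,0,-0.8],[0.04,-0.272,-0.22,0,0,0,-0.8],[0.04,-0.272,-0.25,0,0,0,-0.8],[0.04,-0.272,-0.277,0,0,0,-0.8],[0.04,-0.272,-0.277,0,0,0,-0.8]]}}

```text
time_s: 2.2
tcp_pos: [0.41, -0.1981, 0.0202]
orientation: [[-0.94, 0.341, -0.003], [0.341, 0.94, 0.001], [0.003, -0.0, -1.0]]
ft_force: [-0.7, -0.4, 0.3]
finger_gap: 0.0766
```

```bash
python3 - <<'E'
from h import *
o=[]
for n,c in(("top",(.411,-.199,.03)),("scene",(.411,-.199,.03))):
    p,d=snap(n);u,v=proj(n,c).astype(int);print(n,u,v)
    o.append(cv2.resize(p[max(v-40,0):v+40,u-35:u+35],(400,457),interpolation=cv2.INTER_CUBIC))
cv2.imwrite("pics/g1.png",np.hstack(o)[...,::-1])
E
```

```text
top 335 249
scene 351 183
```

View pics/g1.png

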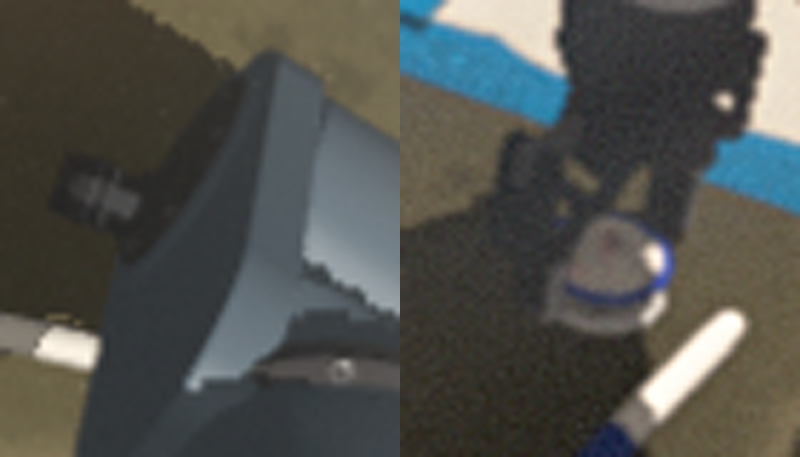

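Emit:
{"op": "play_rows", "data": {"motion": [[0,0,0.005,0,0,0.2,-0.8],[0,0,0.005,0,0,0.4,-0.8],[0,0,0.005,0,0,0.6,-0.8],[0,0,0.005,0,0,0.8,-0.8],[0,0,0.005,0,0,1,-0.8],[0,0,0.005,0,0,1,-0.8],[0,0,0.005,0,0,1,1],[0,0,0.005,0,0,1,1],[0,0,0.005,0,0,1,1],[0,0,0.005,0,0,1,1],[0,0,0.005,0,0,1,1],[0,0,0.005,0,0,1,1]], "newtons": 25}}

```text
time_s: 3.5
tcp_pos: [0.4115, -0.1989, 0.0261]
orientation: [[-0.906, -0.422, 0.002], [-0.422, 0.906, -0.002], [-0.001, -0.002, -1.0]]
ft_force: [-3.3, 1.6, 14.3]
finger_gap: 0.0559
```

Emit:
{"op": "play_rows", "data": {"motion": [[0,0,0,0,0,0,-0.8],[0,0,0,0,0,0,-0.8],[0,0,0,0,0,0,-0.8],[0,0,0,0,0,0,-0.8],[0,0,0,0,0,-0.2,-0.8],[0,0,0,0,0,-0.4,-0.8],[0,0,0,0,0,-0.6,-0.8],[0,0,0,0,0,-0.8,-0.8],[0,0,0,0,0,-1,-0.8],[0,0,0,0,0,-1,-0.8]]}}

```text
time_s: 4.5
tcp_pos: [0.4114, -0.1989, 0.026]
orientation: [[-0.938, 0.348, -0.0], [0.348, 0.938, -0.002], [-0.0, -0.002, -1.0]]
ft_force: [0.5, 0.3, -0.2]
finger_gap: 0.0769
```

Emit:
{"op": "play_rows", "data": {"motion": [[0,0,0,0,0,-0.2,-0.8],[0,0,0,0,0,-0.4,-0.8],[0,0,0,0,0,-0.6,-0.8],[0,0,0,0,0,-0.8,-0.8],[0,0,0,0,0,-0.944,-0.8],[0,0,0,0,0,-0.944,-0.8],[0,0,0,0,0,-0.944,1],[0,0,0,0,0,-0.944,1],[0,0,0,0,0,-0.944,1],[0,0,0,0,0,-0.944,1],[0,0,0,0,0,-0.944,1],[0,0,0,0,0,-0.944,1]]}}

```text
time_s: 5.7
tcp_pos: [0.4114, -0.1989, 0.0264]
orientation: [[-0.46, 0.888, -0.002], [0.888, 0.46, -0.001], [-0.0, -0.002, -1.0]]
ft_force: [-2.6, 1.4, 8.4]
finger_gap: 0.056
```

Emit:
{"op": "play_rows", "data": {"motion": [[0,0,0.02,0,0,0,1],[0,0,0.05,0,0,0,1],[0,0,0.1,0,0,0,1],[0,0,0.15,0,0,0,1],[0,0,0.15,0,0,0,1]], "newtons": 25}}

```text
time_s: 6.2
tcp_pos: [0.4129, -0.1997, 0.12]
orientation: [[-0.462, 0.887, 0.003], [0.887, 0.462, -0.005], [-0.005, 0.001, -1.0]]
ft_force: [-0.3, -0.4, -0.2]
finger_gap: 0.0555
```

```bash
python3 - <<'E'
from h import *
s=state();print(s["tcp_pos"],s["ft_force"],s["finger_gap"]);t=s["tcp_pos"]
p,d=snap("scene");u,v=proj("scene",t).astype(int);print(u,v)
for a in(0,.017): print(a,proj("scene",t+s["orientation"][:,2]*a))
for sg in(-1,1): print(proj("scene",t+s["orientation"][:,2]*.017+sg*.0295*s["orientation"][:,1]))
cv2.imwrite("pics/g2.png",cv2.resize(p[v-40:v+40,u-50:u+50],(800,640),interpolation=cv2.INTER_CUBIC)[20:620][...,::-1])
np.savez("s2.npz",p=p,d=d)
E
```

```text
[ 0.41286583 -0.1997434   0.11995518] [-0.3161436  -0.39841972 -0.15249994] 0.055472129634869395
357 155
0 [357.35706344 155.0058093 ]
0.017 [356.11900771 160.60246317]
[368.83664382 161.12031754]
[343.45438704 160.08676755]
```

View pics/g2.png

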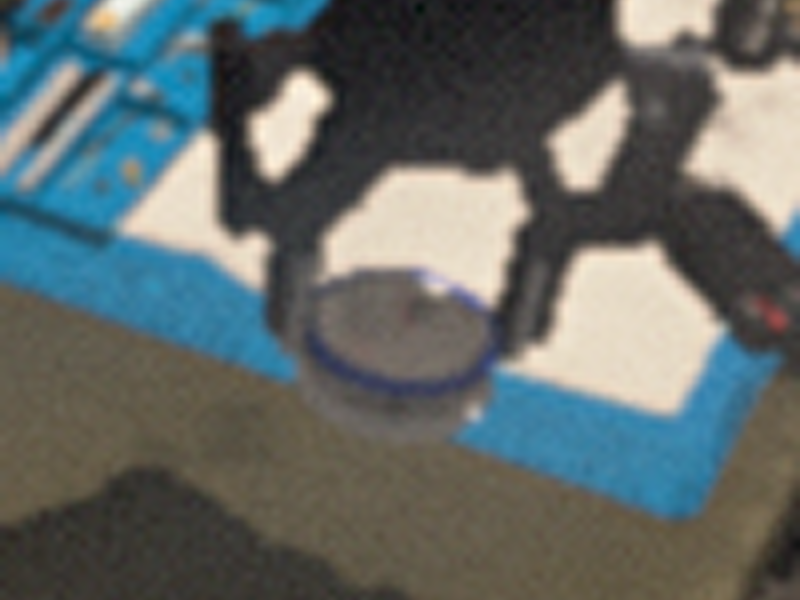

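```bash
cat >> h.py <<'E'
from scipy.spatial.transform import Rotation as Ro
import sys
O=np.array([.6016,-.0602,.100]);th=np.radians(27.6);xh=np.array([-np.sin(th),np.cos(th),0]);ym=np.array([-np.cos(th),-np.sin(th),0])
t25=np.radians(25);zm=-np.sin(t25)*xh+np.array([0,0,np.cos(t25)]);xm=np.cos(t25)*xh+np.array([0,0,np.sin(t25)])
RT=np.c_[np.cross(-ym,-zm),-ym,-zm]
def inmag(p): d=np.asarray(p)-O;return np.array([d@xm,d@ym,d@zm])
def plan(pos,R=RT):
    s=state();r=Ro.from_matrix(np.array(R)@s["orientation"].T).as_rotvec()/(np.pi/4)
    return np.round(np.r_[(np.array(pos)-s["tcp_pos"])/.6,r],4)
def st():
    s=state();r=Ro.from_matrix(RT@s["orientation"].T).magnitude()
    print("t",round(s["time_s"],2),"mag tcp mm",np.round(1000*inmag(s["tcp_pos"]),1),"ang",round(r,3),"F mag",np.round([s["ft_force"]@xm,s["ft_force"]@ym,s["ft_force"]@zm],1),"gap",round(s["finger_gap"],4))
E
python3 - <<'E'
from h import *
st();print(plan(O+.16*zm),plan(O+.115*zm)); print(RT)
E
```

```text
t 6.25 mag tcp mm [-24.5 232.4  31.4] ang 0.44 F mag [ 0.1  0.1 -0.6] gap 0.0559
[0.368  0.132  0.2114 0.4969 0.2584 0.0026] [0.3533 0.16   0.1435 0.4969 0.2584 0.0026]
[[-0.4198888   0.88620358 -0.19579737]
 [ 0.8031732   0.46329604  0.37452582]
 [ 0.42261826 -0.         -0.90630779]]
```

Emit:
{"op": "play_rows", "data": {"motion": [[0.03,0.0,0.06,0.05,0.025,0,1],[0.07,0.02,0.12,0.1,0.05,0,1],[0.13,0.04,0.18,0.18,0.09,0,1],[0.19,0.06,0.21,0.27,0.14,0,1],[0.25,0.09,0.211,0.36,0.19,0,1],[0.31,0.11,0.211,0.45,0.23,0,1],[0.35,0.125,0.211,0.497,0.258,0.003,1],[0.368,0.132,0.211,0.497,0.258,0.003,1],[0.368,0.132,0.211,0.497,0.258,0.003,1],[0.368,0.132,0.211,0.497,0.258,0.003,1]]}}

```text
time_s: 7.25
tcp_pos: [0.6323, -0.1201, 0.2437]
orientation: [[-0.42, 0.886, -0.197], [0.803, 0.464, 0.375], [0.423, -0.001, -0.906]]
ft_force: [0.2, -0.6, -1.0]
finger_gap: 0.0557
```

```bash
python3 - <<'E'
from h import *
st();print(plan(O+.105*zm))
n="scene";p,d=snap(n);np.savez("s3.npz",p=p,d=d)
cv2.imwrite("pics/g3.png",cv2.resize(p[95:185,210:310],(660,594),interpolation=cv2.INTER_CUBIC)[...,::-1])
s=state()
for k in(16.4,26.4): print(k,(proj(n,s["tcp_pos"]-zm*k/1000)-[210,95])*6.6)
print((proj(n,O+.06*zm)-[210,95])*6.6)
E
```

```text
t 7.25 mag tcp mm [ -0.3   0.6 158.7] ang 0.001 F mag [-1.   0.1 -0.6] gap 0.0557
[-0.0169  0.0343 -0.0809 -0.0006 -0.0013 -0.0012]
16.4 [321.61476659  70.21939753]
26.4 [320.87566731 100.23437645]
[313.54286955 312.3895261 ]
```

View pics/g3.png

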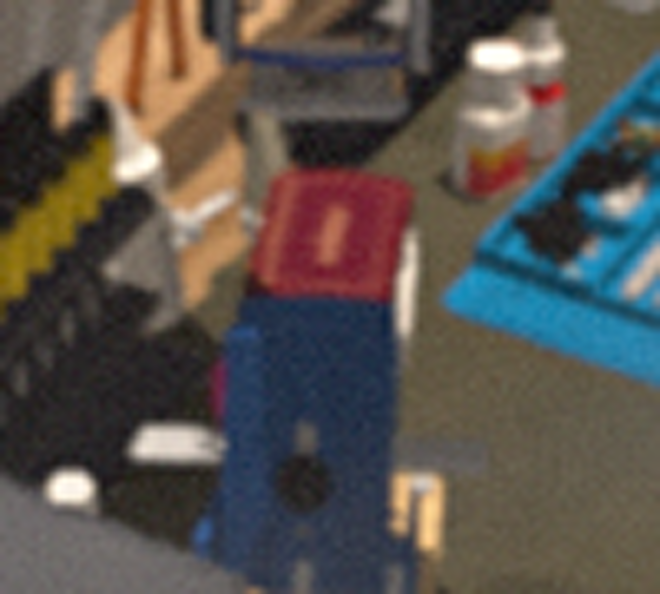

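Emit:
{"op": "play_rows", "data": {"motion": [[-0.004,0.009,-0.021,0,0,0,1],[-0.009,0.018,-0.043,0,0,0,1],[-0.014,0.028,-0.067,0,0,0,1],[-0.018,0.036,-0.086,0,0,0,1],[-0.022,0.044,-0.104,-0.001,-0.001,-0.001,1],[-0.022,0.044,-0.104,-0.001,-0.001,-0.001,1]]}}

```text
time_s: 7.9
tcp_pos: [0.618, -0.0932, 0.1803]
orientation: [[-0.419, 0.886, -0.198], [0.803, 0.463, 0.375], [0.424, -0.002, -0.906]]
ft_force: [-0.6, -0.9, -0.4]
finger_gap: 0.0558
```

```bash
python3 - <<'E'
from h import *
st();print(plan(O+.065*zm))
E
```

```text
t 7.9 mag tcp mm [ 0.6  0.8 88.4] ang 0.002 F mag [-0.7  1.  -0.2] gap 0.0558
[-0.0061  0.0144 -0.0357 -0.0004 -0.0027 -0.0001]
```

Emit:
{"op": "play_rows", "data": {"motion": [[-0.001,0.002,-0.004,0,0,0,1],[-0.002,0.003,-0.008,0,0,0,1],[-0.002,0.005,-0.012,0,-0.001,0,1],[-0.003,0.006,-0.016,0,-0.002,0,1],[-0.004,0.008,-0.02,0,-0.002,0,1],[-0.004,0.01,-0.024,0,-0.002,0,1],[-0.005,0.012,-0.028,0,-0.002,0,1],[-0.006,0.013,-0.032,0,-0.002,0,1],[-0.006,0.014,-0.0355,0,-0.002,0,1]]}}

```text
time_s: 8.8
tcp_pos: [0.6143, -0.0847, 0.1588]
orientation: [[-0.42, 0.886, -0.196], [0.803, 0.463, 0.375], [0.423, -0.0, -0.906]]
ft_force: [0.2, 0.0, -1.3]
finger_gap: 0.0558
```

```bash
python3 - <<'E'
from h import *
st();print(plan(O+.045*zm))
E
```

```text
t 8.8 mag tcp mm [-0.2  0.1 64.9] ang 0.001 F mag [-0.6 -0.2 -1.1] gap 0.0558
[-0.0065  0.0127 -0.03   -0.0004 -0.0009 -0.0002]
```

Clean entry. Lower to 47 mm slowly.

Emit:
{"op": "play_rows", "data": {"motion": [[-0.001,0.001,-0.003,0,0,0,1],[-0.001,0.003,-0.006,0,0,0,1],[-0.002,0.004,-0.009,0,0,0,1],[-0.003,0.005,-0.012,0,0,0,1],[-0.003,0.006,-0.015,0,0,0,1],[-0.004,0.008,-0.018,0,0,0,1],[-0.005,0.009,-0.021,0,0,0,1],[-0.005,0.01,-0.024,0,0,0,1],[-0.006,0.011,-0.027,0,0,0,1],[-0.006,0.011,-0.027,0,0,0,1]]}}

```text
time_s: 9.8
tcp_pos: [0.6106, -0.078, 0.1423]
orientation: [[-0.42, 0.886, -0.197], [0.803, 0.463, 0.375], [0.423, -0.001, -0.906]]
ft_force: [-0.1, 0.9, -1.5]
finger_gap: 0.0559
```

```bash
python3 - <<'E'
from h import *
st();print(plan(O+.040*zm))
E
```

```text
t 9.8 mag tcp mm [-0.2  0.3 46.8] ang 0.001 F mag [ 0.2 -0.4 -1.7] gap 0.0559
[-0.0019  0.0047 -0.0101 -0.0006 -0.0013 -0.0003]
```

Emit:
{"op": "play_rows", "data": {"motion": [[0,0.001,-0.0015,0,0,0,1],[-0.001,0.001,-0.003,0,0,0,1],[-0.001,0.002,-0.0045,0,0,0,1],[-0.001,0.0025,-0.006,0,-0.001,0,1],[-0.001,0.0025,-0.006,0,-0.001,0,1]]}}

```text
time_s: 10.3
tcp_pos: [0.6099, -0.0765, 0.1386]
orientation: [[-0.42, 0.886, -0.196], [0.803, 0.463, 0.375], [0.423, -0.0, -0.906]]
ft_force: [-0.4, 0.5, -1.4]
finger_gap: 0.0559
```

Emit:
{"op": "play_rows", "data": {"motion": [[0,0.001,-0.0015,0,0,0,1],[-0.001,0.001,-0.003,0,0,0,1],[-0.001,0.001,-0.003,0,0,0,1]]}}

```text
time_s: 10.6
tcp_pos: [0.6099, -0.0758, 0.1375]
orientation: [[-0.42, 0.886, -0.195], [0.803, 0.463, 0.375], [0.423, 0.001, -0.906]]
ft_force: [2.5, -0.2, 4.0]
finger_gap: 0.0557
```

```bash
python3 - <<'E'
from h import *
st();print(plan(O+.038*zm))
E
```

```text
t 10.6 mag tcp mm [-0.2 -0.1 41.4] ang 0.001 F mag [ 0.4 -2.1  4.2] gap 0.0557
[-0.0014  0.0023 -0.0051 -0.0007  0.0017  0.0001]
```

Emit:
{"op": "play_rows", "data": {"motion": [[0,0.0005,-0.001,0,0,0,1],[0,0.0005,-0.001,0,0,0,1],[0,0,0,0,0,0,-0.7],[0,0,0,0,0,0,-0.7],[0,0,0,0,0,0,-0.7],[0,0,0,0,0,0,-0.7],[0,0,0,0,0,0,-0.7]]}}

```text
time_s: 11.3
tcp_pos: [0.6098, -0.0758, 0.1374]
orientation: [[-0.42, 0.886, -0.195], [0.803, 0.463, 0.375], [0.423, 0.001, -0.906]]
ft_force: [0.3, -0.0, 0.3]
finger_gap: 0.0724
```

```bash
python3 - <<'E'
from h import *
st();print(plan(O+.12*zm))
E
```

```text
t 11.3 mag tcp mm [-0.2 -0.1 41.3] ang 0.001 F mag [-0.  -0.2  0.3] gap 0.0724
[ 0.0254 -0.0489  0.119  -0.0007  0.0014  0.    ]
```

Emit:
{"op": "play_rows", "data": {"motion": [[0.003,-0.006,0.014,0,0,0,-0.7],[0.008,-0.015,0.036,0,0,0,-0.7],[0.015,-0.029,0.07,0,0,0,-0.7],[0.023,-0.044,0.108,0,0,0,-0.7],[0.029,-0.055,0.134,0,0,0,-0.7],[0.032,-0.061,0.15,0,0,0,-0.7],[0.032,-0.061,0.15,0,0,0,-0.7]]}}

```text
time_s: 12.0
tcp_pos: [0.6297, -0.1131, 0.2291]
orientation: [[-0.421, 0.886, -0.192], [0.804, 0.463, 0.374], [0.421, 0.003, -0.907]]
ft_force: [-0.3, -0.0, 0.4]
finger_gap: 0.0728
```

```bash
python3 - <<'E'
from h import *
st()
Rd=np.c_[np.cross(-ym,[0,0,-1]),-ym,[0,0,-1]]
yaw=lambda a:Ro.from_euler('z',a,degrees=True).as_matrix()@Rd
print("hover same yaw",plan([.4268,.0041,.10],Rd)); 
print(state()["q"])
E
```

```text
t 12.0 mag tcp mm [  0.3  -0.3 142.3] ang 0.004 F mag [0.3 0.3 0.3] gap 0.0728
hover same yaw [-3.381e-01  1.954e-01 -2.152e-01 -4.918e-01 -2.525e-01 -2.000e-04]
[-0.36087599  0.68084321  1.22741523  0.2861798   1.56473205 -0.8926397 ]
```

Emit:
{"op": "play_rows", "data": {"motion": [[-0.04,0.0,0.01,-0.05,-0.025,0,-0.7],[-0.1,0.03,0.0,-0.13,-0.065,0,-0.7],[-0.17,0.07,-0.02,-0.23,-0.115,0,-0.7],[-0.24,0.12,-0.07,-0.33,-0.17,0,-0.7],[-0.3,0.16,-0.14,-0.43,-0.22,0,-0.7],[-0.338,0.195,-0.215,-0.492,-0.252,0,-0.7],[-0.338,0.195,-0.215,-0.492,-0.252,0,-0.7],[-0.338,0.195,-0.215,-0.492,-0.252,0,-0.7],[-0.338,0.195,-0.215,-0.492,-0.252,0,-0.7]]}}

```text
time_s: 12.9
tcp_pos: [0.4274, 0.0038, 0.1005]
orientation: [[-0.464, 0.886, -0.0], [0.886, 0.464, -0.0], [0.0, -0.0, -1.0]]
ft_force: [-0.2, 0.0, 0.8]
finger_gap: 0.0725
```

```bash
cat >> h.py <<'E'
Rd=np.c_[np.cross(-ym,[0,0,-1]),-ym,[0,0,-1]]
E
python3 - <<'E'
from h import *
s=state();print(s["tcp_pos"],plan([.4266,.0041,.0215],Rd))
p,d=snap("scene");np.savez("s4.npz",p=p)
cv2.imwrite("pics/g4.png",cv2.resize(p[105:175,225:305],(686,600),interpolation=cv2.INTER_CUBIC)[...,::-1])
E
```

```text
[0.42744049 0.00377796 0.10046721] [-1.400e-03  5.000e-04 -1.316e-01  1.000e-04 -4.000e-04 -7.000e-04]
```

View pics/g4.png

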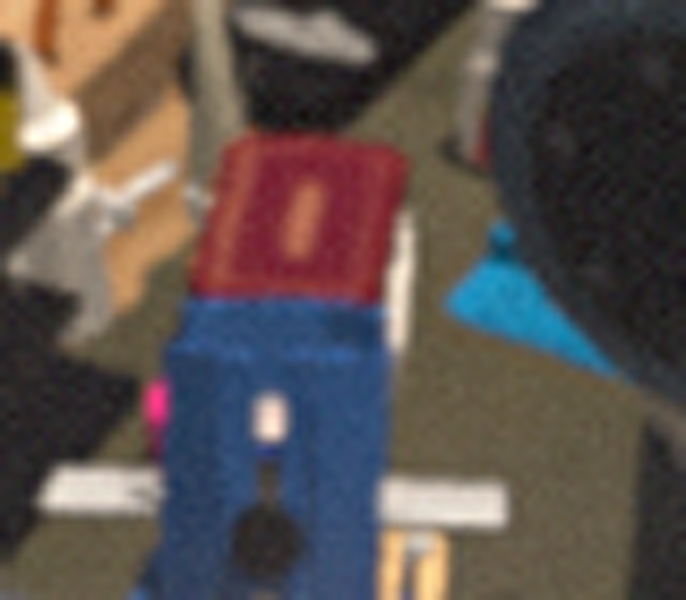

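Emit:
{"op": "play_rows", "data": {"motion": [[-0.001,0.0005,-0.04,0,0,0,-0.7],[-0.0014,0.0005,-0.08,0,0,0,-0.7],[-0.0014,0.0005,-0.11,0,0,0,-0.7],[-0.0014,0.0005,-0.13,0,0,0,-0.7],[-0.0014,0.0005,-0.13,0,0,0,-0.7],[-0.0014,0.0005,-0.13,0,0,0,1],[-0.0014,0.0005,-0.13,0,0,0,1],[-0.0014,0.0005,-0.13,0,0,0,1],[-0.0014,0.0005,-0.13,0,0,0,1],[-0.0014,0.0005,-0.13,0,0,0,1]], "newtons": 25}}

```text
time_s: 13.95
tcp_pos: [0.428, 0.0035, 0.024]
orientation: [[-0.463, 0.886, 0.003], [0.886, 0.463, -0.001], [-0.002, 0.002, -1.0]]
ft_force: [-1.9, -2.4, 8.4]
finger_gap: 0.057
```

```bash
python3 - <<'E'
from h import *
s=state();print(s["tcp_pos"],s["ft_force"],s["finger_gap"],plan([.4266,.0041,.12],Rd))
p,d=snap("top");P=cloud("top",d)
k=(np.abs(P[...,0]-.615)<.04)&(np.abs(P[...,1]+.085)<.05);k&=(P[...,2]>.02)&(P[...,2]<.2)
q=np.array([inmag(x) for x in P[k]]);m=(np.abs(q[:,0])<22)&(np.hypot(q[:,0],q[:,1])<.024)
print(len(q),m.sum(),np.round(np.percentile(q[m][:,2],[10,25,50,75,90])*1000,1) if m.sum() else "")
np.savez("t4.npz",p=p,d=d)
E
```

```text
[0.42798719 0.00350019 0.02399194] [-1.92480552 -2.42195943  8.40936224] 0.057027567432101675 [-2.3e-03  1.0e-03  1.6e-01  7.0e-04  3.7e-03  1.0e-04]
1179 271 [33.  33.8 34.6 35.2 36.1]
```

```bash
python3 - <<'E'
from h import *
print(plan(O+.16*zm-.0006*xm))
E
```

```text
[ 0.3419 -0.2068  0.3679  0.4931  0.2611  0.0007]
```

Emit:
{"op": "play_rows", "data": {"motion": [[0,0,0.02,0,0,0,1],[0,0,0.07,0,0,0,1],[0,0,0.14,0,0,0,1],[0,0,0.21,0,0,0,1],[0,0,0.29,0,0,0,1],[0,0,0.36,0,0,0,1],[0,0,0.38,0,0,0,1],[0,0,0.38,0,0,0,1]]}}

```text
time_s: 14.8
tcp_pos: [0.4288, 0.0034, 0.2545]
orientation: [[-0.463, 0.886, 0.008], [0.886, 0.463, -0.001], [-0.005, 0.007, -1.0]]
ft_force: [-0.2, 0.3, -0.5]
finger_gap: 0.0568
```

```bash
python3 - <<'E'
from h import *
s=state();print(s["tcp_pos"],s["finger_gap"],plan(O+.16*zm-.0006*xm))
E
```

```text
[0.42880099 0.00342623 0.25448812] 0.05681235337208308 [ 0.3406 -0.2067 -0.0162  0.4937  0.2677  0.002 ]
```

Emit:
{"op": "play_rows", "data": {"motion": [[0.04,-0.025,0,0.06,0.03,0,1],[0.09,-0.055,0,0.14,0.07,0,1],[0.15,-0.09,0,0.23,0.12,0,1],[0.21,-0.125,0,0.32,0.17,0,1],[0.27,-0.16,-0.005,0.41,0.22,0,1],[0.32,-0.19,-0.01,0.48,0.26,0.002,1],[0.341,-0.207,-0.016,0.494,0.268,0.002,1],[0.341,-0.207,-0.016,0.494,0.268,0.002,1],[0.341,-0.207,-0.016,0.494,0.268,0.002,1]]}}

```text
time_s: 15.7
tcp_pos: [0.6329, -0.1205, 0.2435]
orientation: [[-0.419, 0.886, -0.198], [0.803, 0.463, 0.375], [0.424, -0.002, -0.906]]
ft_force: [-0.4, -0.2, -0.2]
finger_gap: 0.0571
```

```bash
python3 - <<'E'
from h import *
st();print(plan(O+.09*zm-.0006*xm))
p,d=snap("scene")
cv2.imwrite("pics/g5.png",cv2.resize(p[95:165,215:305],(771,600),interpolation=cv2.INTER_CUBIC)[...,::-1])
E
```

```text
t 15.7 mag tcp mm [ -0.9   0.2 158.8] ang 0.002 F mag [-0.1  0.4 -0.2] gap 0.0571
[-0.0223  0.0435 -0.1037 -0.001  -0.0027  0.0002]
```

View pics/g5.png

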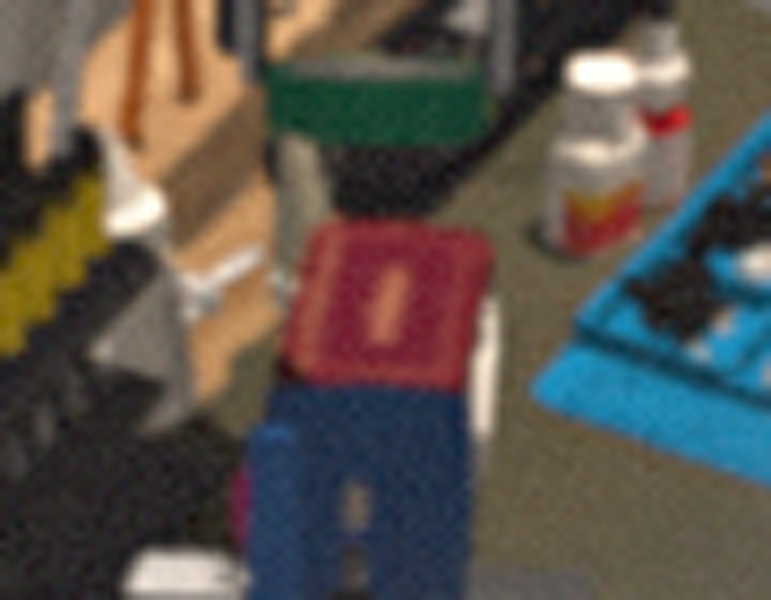

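Tape held square: green band at (378,100) over the column at about (375,390). Descend to 90 mm.

Emit:
{"op": "play_rows", "data": {"motion": [[-0.004,0.009,-0.021,0,0,0,1],[-0.009,0.018,-0.043,0,0,0,1],[-0.014,0.028,-0.067,0,0,0,1],[-0.018,0.036,-0.086,-0.001,-0.001,0,1],[-0.022,0.043,-0.103,-0.001,-0.002,0,1],[-0.022,0.043,-0.103,-0.001,-0.002,0,1]]}}

```text
time_s: 16.35
tcp_pos: [0.6187, -0.0935, 0.1816]
orientation: [[-0.42, 0.886, -0.197], [0.803, 0.464, 0.375], [0.423, -0.001, -0.906]]
ft_force: [-0.4, 0.3, -1.0]
finger_gap: 0.0572
```

```bash
python3 - <<'E'
from h import *
st();print(plan(O+.064*zm-.0006*xm))
E
```

```text
t 16.35 mag tcp mm [ 0.6  0.2 89.8] ang 0.002 F mag [-0.   0.2 -1.1] gap 0.0572
[-0.0073  0.0147 -0.0397 -0.0003 -0.0018 -0.0013]
```

Emit:
{"op": "play_rows", "data": {"motion": [[-0.001,0.002,-0.005,0,0,0,1],[-0.002,0.003,-0.01,0,0,0,1],[-0.003,0.005,-0.014,0,-0.001,0,1],[-0.003,0.007,-0.018,0,-0.002,0,1],[-0.004,0.008,-0.022,0,-0.002,-0.001,1],[-0.005,0.01,-0.026,0,-0.002,-0.001,1],[-0.006,0.012,-0.031,0,-0.002,-0.001,1],[-0.0065,0.013,-0.035,0,-0.002,-0.001,1],[-0.0065,0.013,-0.036,0,-0.002,-0.001,1]]}}

```text
time_s: 17.25
tcp_pos: [0.6147, -0.0856, 0.1597]
orientation: [[-0.42, 0.886, -0.196], [0.803, 0.464, 0.375], [0.423, -0.0, -0.906]]
ft_force: [1.5, -1.0, -0.7]
finger_gap: 0.0568
```

```bash
python3 - <<'E'
from h import *
st();print(plan(O+.060*zm-.0006*xm))
E
```

```text
t 17.25 mag tcp mm [-0.7  0.1 66.1] ang 0.001 F mag [-1.7 -0.9  0. ] gap 0.0568
[-0.0018  0.004  -0.0092 -0.0005 -0.0003 -0.0004]
```

Emit:
{"op": "play_rows", "data": {"motion": [[0,0.0005,-0.002,0,0,0,1],[-0.0005,0.001,-0.004,0,0,0,1],[-0.001,0.0015,-0.006,0,0,0,1],[-0.001,0.0015,-0.006,0,0,0,1]]}}

```text
time_s: 17.65
tcp_pos: [0.614, -0.0846, 0.1559]
orientation: [[-0.42, 0.886, -0.196], [0.803, 0.464, 0.375], [0.423, -0.0, -0.906]]
ft_force: [-0.2, 0.1, -0.5]
finger_gap: 0.0571
```

```bash
python3 - <<'E'
from h import *
st();print(plan(O+.058*zm-.001*xm))
E
```

```text
t 17.65 mag tcp mm [-1.2  0.3 62.3] ang 0.001 F mag [-0.   0.1 -0.5] gap 0.0571
[-0.0011  0.0032 -0.0063 -0.0006 -0.0006 -0.0004]
```

Emit:
{"op": "play_rows", "data": {"motion": [[-0.0003,0.0008,-0.0015,0,0,0,1],[-0.0006,0.0016,-0.003,0,0,0,1],[-0.0008,0.0024,-0.0045,0,0,0,1],[-0.0008,0.0024,-0.0045,0,0,0,1]]}}

```text
time_s: 18.05
tcp_pos: [0.6135, -0.0831, 0.1532]
orientation: [[-0.42, 0.886, -0.196], [0.803, 0.464, 0.375], [0.423, -0.0, -0.906]]
ft_force: [0.4, -0.5, -0.3]
finger_gap: 0.0567
```

Emit:
{"op": "play_rows", "data": {"motion": [[-0.0003,0.0006,-0.0015,0,0,0,1],[-0.0003,0.0006,-0.0015,0,0,0,1]]}}

```text
time_s: 18.25
tcp_pos: [0.6135, -0.0831, 0.153]
orientation: [[-0.42, 0.886, -0.196], [0.803, 0.464, 0.375], [0.423, 0.0, -0.906]]
ft_force: [-0.8, -2.0, 5.3]
finger_gap: 0.0566
```

```bash
python3 - <<'E'
from h import *
st();print(plan(O+.057*zm-.001*xm))
E
```

```text
t 18.25 mag tcp mm [-1.   0.  58.9] ang 0.0 F mag [1.  1.7 5.4] gap 0.0566
[-0.0006  0.0012 -0.0029 -0.0001  0.0003 -0.0004]
```

Emit:
{"op": "play_rows", "data": {"motion": [[0,0,0,0,0,0,-0.7],[0,0,0,0,0,0,-0.7],[0,0,0,0,0,0,-0.7],[0,0,0,0,0,0,-0.7],[0,0,0,0,0,0,-0.7],[0,0,0,0,0,0,-0.7]]}}

```text
time_s: 18.85
tcp_pos: [0.6135, -0.083, 0.1529]
orientation: [[-0.42, 0.886, -0.196], [0.803, 0.464, 0.375], [0.423, 0.0, -0.906]]
ft_force: [0.1, 0.3, -0.7]
finger_gap: 0.0722
```

Emit:
{"op": "play_rows", "data": {"motion": [[0.003,-0.006,0.014,0,0,0,-0.7],[0.008,-0.015,0.036,0,0,0,-0.7],[0.015,-0.029,0.07,0,0,0,-0.7],[0.022,-0.043,0.104,0,0,0,-0.7],[0.028,-0.053,0.13,0,0,0,-0.7],[0.028,-0.053,0.13,0,0,0,-0.7]]}}

```text
time_s: 19.45
tcp_pos: [0.6316, -0.1162, 0.2341]
orientation: [[-0.422, 0.886, -0.191], [0.804, 0.463, 0.373], [0.419, 0.004, -0.908]]
ft_force: [-0.1, 0.5, -0.2]
finger_gap: 0.0724
```

```bash
python3 - <<'E'
from h import *
st();print(plan([.447,.177,.10],Rd),state()["ft_force"])
E
```

```text
t 19.45 mag tcp mm [ -0.9  -0.6 148.4] ang 0.005 F mag [ 0.3 -0.1 -0.4] gap 0.0724
[-3.076e-01  4.886e-01 -2.236e-01 -4.901e-01 -2.508e-01 -4.000e-04] [-0.10121583  0.45842299 -0.24241833]
```

```bash
python3 - <<'E'
from h import *
for n in("top","scene"):
    P=cloud(n,np.load(n+"0.npz")["d"]).reshape(-1,3)
    k=(np.linalg.norm(P[:,:2]-[.447,.177],axis=1)<.13)&(P[:,2]>.03);q=P[k]
    print(n,len(q),q[:,0].min(),[(a,np.round(q[(q[:,2]>a)&(q[:,2]<a+.03)].min(0),3)) for a in(.03,.06,.09,.12,.15,.18) if ((q[:,2]>a)&(q[:,2]<a+.03)).any()])
E
```

```text
top 1530 0.5022277422586496 [(0.03, array([0.502, 0.08 , 0.03 ])), (0.06, array([0.513, 0.075, 0.06 ])), (0.09, array([0.522, 0.072, 0.09 ])), (0.12, array([0.541, 0.091, 0.12 ])), (0.15, array([0.55 , 0.098, 0.15 ]))]
scene 3676 0.5004119055511991 [(0.03, array([0.5  , 0.111, 0.03 ])), (0.06, array([0.51 , 0.072, 0.06 ])), (0.09, array([0.519, 0.072, 0.09 ])), (0.12, array([0.539, 0.091, 0.12 ])), (0.15, array([0.548, 0.098, 0.15 ]))]
```

Emit:
{"op": "play_rows", "data": {"motion": [[-0.05,0.02,0.01,-0.05,-0.025,0,-0.7],[-0.11,0.06,0.01,-0.12,-0.06,0,-0.7],[-0.17,0.11,0,-0.2,-0.1,0,-0.7],[-0.22,0.17,-0.01,-0.29,-0.15,0,-0.7],[-0.27,0.24,-0.02,-0.38,-0.19,0,-0.7],[-0.32,0.31,-0.04,-0.46,-0.23,0,-0.7],[-0.33,0.38,-0.08,-0.49,-0.251,0,-0.7],[-0.32,0.44,-0.15,-0.49,-0.251,0,-0.7],[-0.31,0.488,-0.22,-0.49,-0.251,0,-0.7],[-0.308,0.489,-0.223,-0.49,-0.251,0,-0.7],[-0.308,0.489,-0.223,-0.49,-0.251,0,-0.7]]}}

```text
time_s: 20.55
tcp_pos: [0.446, 0.1776, 0.0991]
orientation: [[-0.465, 0.885, -0.003], [0.885, 0.465, -0.001], [0.001, -0.003, -1.0]]
ft_force: [0.1, -0.6, 1.3]
finger_gap: 0.0724
```

```bash
python3 - <<'E'
from h import *
s=state();print(s["tcp_pos"],s["ft_force"],plan([.447,.177,.0215],Rd))
p,d=snap("top");np.savez("t6.npz",p=p,d=d);P=cloud("top",d)
k=(np.abs(P[...,0]-.62)<.05)&(np.abs(P[...,1]+.09)<.06)&(P[...,2]>.02)&(P[...,2]<.2)
q=np.array([inmag(x) for x in P[k]]);m=(np.hypot(q[:,0],q[:,1])<.024)&(q[:,2]>.03)
if m.sum():
    a=q[m];c=np.linalg.lstsq(np.c_[a[:,:2],np.ones(len(a))],a[:,2],rcond=None)[0];print(m.sum(),np.round(np.percentile(a[:,2],[10,50,90])*1000,1),"tilt",c)
hs=cv2.cvtColor(p,cv2.COLOR_RGB2HSV);g=(hs[...,0]>55)&(hs[...,0]<85)&(hs[...,1]>100)&k;b=P[g];print("green",g.sum(),np.round([inmag(x)*1000 for x in b[::3]],0).tolist()[:25])
cv2.imwrite("pics/g6.png",cv2.resize(p[120:205,240:340],(706,600),interpolation=cv2.INTER_CUBIC)[...,::-1])
E
```

```text
[0.44598676 0.17758    0.09912332] [ 0.0752593  -0.55797094  1.34128449] [ 0.0017 -0.001  -0.1294  0.001  -0.0036 -0.0025]
325 [35.7 50.1 51.8] tilt [0.10697099 0.04099259 0.04793619]
green 65 [[-4.0, -30.0, 49.0], [-9.0, -27.0, 51.0], [-15.0, -24.0, 53.0], [-2.0, -28.0, 50.0], [-21.0, -20.0, 53.0], [-22.0, -18.0, 50.0], [2.0, -27.0, 42.0], [3.0, -27.0, 39.0], [-27.0, -9.0, 50.0], [-27.0, -5.0, 51.0], [20.0, -18.0, 51.0], [-27.0, 3.0, 53.0], [-28.0, 9.0, 50.0], [-25.0, 15.0, 49.0], [-22.0, 17.0, 51.0], [-21.0, 19.0, 51.0], [-27.0, 22.0, 40.0], [-23.0, 25.0, 38.0], [-1.0, 29.0, 51.0], [12.0, 26.0, 52.0], [4.0, 29.0, 51.0], [10.0, 28.0, 47.0]]
```

View pics/g6.png

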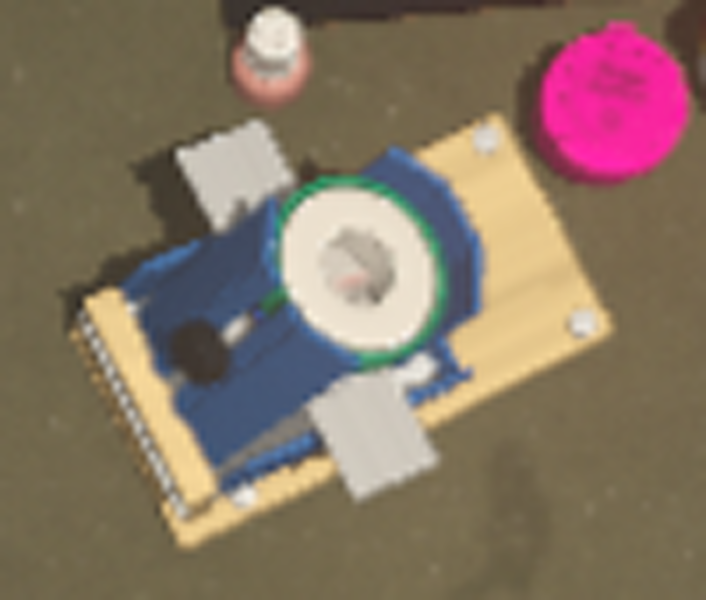

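Emit:
{"op": "play_rows", "data": {"motion": [[0.001,-0.001,-0.04,0.001,-0.002,-0.002,-0.7],[0.0017,-0.001,-0.08,0.001,-0.003,-0.002,-0.7],[0.0017,-0.001,-0.11,0.001,-0.003,-0.002,-0.7],[0.0017,-0.001,-0.129,0.001,-0.003,-0.002,-0.7],[0.0017,-0.001,-0.129,0.001,-0.003,-0.002,-0.7],[0.0017,-0.001,-0.129,0.001,-0.003,-0.002,1],[0.0017,-0.001,-0.129,0.001,-0.003,-0.002,1],[0.0017,-0.001,-0.129,0.001,-0.003,-0.002,1],[0.0017,-0.001,-0.129,0.001,-0.003,-0.002,1],[0.0017,-0.001,-0.129,0.001,-0.003,-0.002,1]], "newtons": 25}}

```text
time_s: 21.6
tcp_pos: [0.4484, 0.1763, 0.0246]
orientation: [[-0.463, 0.886, 0.003], [0.886, 0.463, 0.001], [-0.001, 0.003, -1.0]]
ft_force: [-0.9, -4.0, 5.8]
finger_gap: 0.0566
```

Emit:
{"op": "play_rows", "data": {"motion": [[0,0,0.02,0,0,0,1],[0,0,0.07,0,0,0,1],[0,-0.01,0.14,0,0,0,1],[0,-0.03,0.21,0,0,0,1],[0,-0.08,0.28,0,0,0,1],[0,-0.14,0.34,0,0,0,1],[0,-0.2,0.38,0,0,0,1],[0,-0.24,0.38,0,0,0,1],[0,-0.24,0.38,0,0,0,1]]}}

```text
time_s: 22.5
tcp_pos: [0.4484, 0.0301, 0.2549]
orientation: [[-0.46, 0.888, 0.007], [0.888, 0.46, 0.0], [-0.003, 0.006, -1.0]]
ft_force: [-0.6, 0.4, 0.2]
finger_gap: 0.0569
```

```bash
python3 - <<'E'
from h import *
s=state();print(s["tcp_pos"],s["finger_gap"],plan(O+.16*zm-.001*xm))
E
```

```text
[0.44844093 0.03013708 0.25492449] 0.056864640194807116 [ 0.3082 -0.2518 -0.0172  0.4925  0.2655  0.0058]
```

Emit:
{"op": "play_rows", "data": {"motion": [[0.03,-0.025,0,0.06,0.03,0,1],[0.08,-0.065,0,0.14,0.07,0,1],[0.13,-0.11,0,0.23,0.12,0,1],[0.19,-0.155,0,0.32,0.17,0.003,1],[0.25,-0.2,-0.005,0.41,0.22,0.005,1],[0.29,-0.235,-0.01,0.48,0.26,0.006,1],[0.308,-0.252,-0.017,0.493,0.266,0.006,1],[0.308,-0.252,-0.017,0.493,0.266,0.006,1],[0.308,-0.252,-0.017,0.493,0.266,0.006,1]]}}

```text
time_s: 23.4
tcp_pos: [0.6329, -0.1201, 0.2452]
orientation: [[-0.42, 0.886, -0.197], [0.803, 0.464, 0.375], [0.423, -0.0, -0.906]]
ft_force: [0.3, 0.1, -0.1]
finger_gap: 0.0569
```

```bash
python3 - <<'E'
from h import *
st();print(plan(O+.1*zm-.001*xm))
p,d=snap("scene")
cv2.imwrite("pics/g7.png",cv2.resize(p[95:165,215:305],(771,600),interpolation=cv2.INTER_CUBIC)[...,::-1])
E
```

```text
t 23.4 mag tcp mm [ 1.000e-01 -0.000e+00  1.602e+02] ang 0.001 F mag [-0.1 -0.3 -0.1] gap 0.0569
[-0.0189  0.0361 -0.0917 -0.0004 -0.0006 -0.001 ]
```

View pics/g7.png

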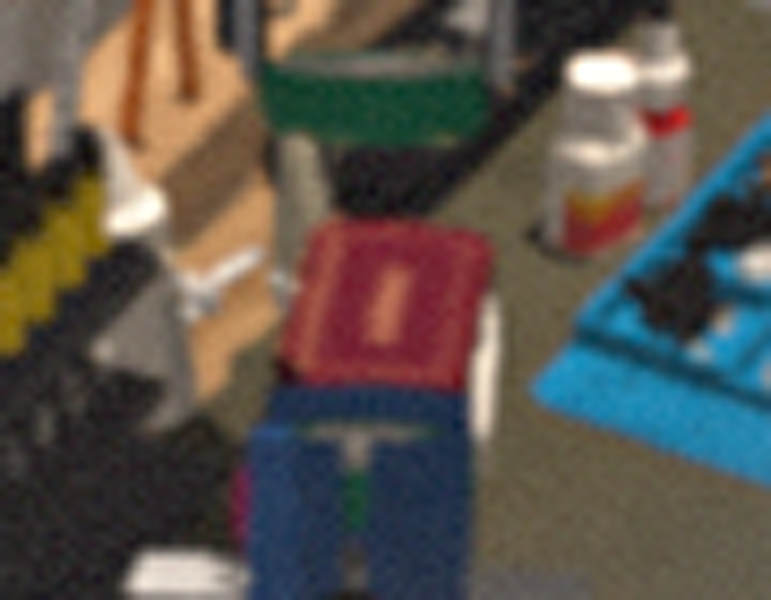

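Emit:
{"op": "play_rows", "data": {"motion": [[-0.004,0.008,-0.02,0,0,0,1],[-0.009,0.017,-0.043,0,0,0,1],[-0.014,0.026,-0.067,0,0,0,1],[-0.018,0.034,-0.086,0,0,-0.001,1],[-0.019,0.036,-0.092,0,-0.001,-0.001,1],[-0.019,0.036,-0.092,0,-0.001,-0.001,1]]}}

```text
time_s: 24.05
tcp_pos: [0.6211, -0.0977, 0.1904]
orientation: [[-0.421, 0.886, -0.196], [0.803, 0.464, 0.375], [0.423, 0.001, -0.906]]
ft_force: [0.4, -0.0, 0.4]
finger_gap: 0.0571
```

```bash
python3 - <<'E'
from h import *
st();print(plan(O+.081*zm-.001*xm))
E
```

```text
t 24.05 mag tcp mm [-0.2  0.1 99.8] ang 0.001 F mag [ 0.  -0.3  0.4] gap 0.0571
[-0.0054  0.0106 -0.029  -0.0002  0.0006 -0.0013]
```

Emit:
{"op": "play_rows", "data": {"motion": [[-0.001,0.002,-0.005,0,0,0,1],[-0.002,0.004,-0.01,0,0,0,1],[-0.003,0.006,-0.014,0,0,-0.001,1],[-0.004,0.007,-0.018,0,0,-0.001,1],[-0.004,0.009,-0.022,0,0,-0.001,1],[-0.005,0.01,-0.025,0,0,-0.001,1],[-0.005,0.011,-0.028,0,0,-0.001,1],[-0.005,0.011,-0.028,0,0,-0.001,1]]}}

```text
time_s: 24.85
tcp_pos: [0.6181, -0.091, 0.1733]
orientation: [[-0.42, 0.886, -0.196], [0.803, 0.464, 0.375], [0.423, 0.0, -0.906]]
ft_force: [-0.5, -0.2, -0.5]
finger_gap: 0.0571
```

```bash
python3 - <<'E'
from h import *
st();print(plan(O+.078*zm-.001*xm))
E
```

```text
t 24.85 mag tcp mm [-0.7 -0.3 81.2] ang 0.0 F mag [-0.1  0.5 -0.5] gap 0.0571
[-0.0013  0.0014 -0.0051 -0.0004  0.0002 -0.0003]
```

Emit:
{"op": "play_rows", "data": {"motion": [[-0.0004,0.0006,-0.0017,0,0,0,1],[-0.0009,0.001,-0.0034,0,0,0,1],[-0.0013,0.0016,-0.0051,0,0,0,1],[-0.0013,0.0016,-0.0051,0,0,0,1]]}}

```text
time_s: 25.25
tcp_pos: [0.6172, -0.0901, 0.1701]
orientation: [[-0.42, 0.886, -0.196], [0.803, 0.464, 0.375], [0.423, 0.0, -0.906]]
ft_force: [-0.5, 0.5, -1.1]
finger_gap: 0.0569
```

Emit:
{"op": "play_rows", "data": {"motion": [[-0.0003,0.0006,-0.0015,0,0,0,1],[-0.0005,0.001,-0.0024,0,0,0,1],[-0.0005,0.001,-0.0024,0,0,0,1]]}}

```text
time_s: 25.55
tcp_pos: [0.617, -0.0896, 0.1689]
orientation: [[-0.42, 0.886, -0.196], [0.803, 0.463, 0.375], [0.423, 0.0, -0.906]]
ft_force: [0.5, -0.9, 2.5]
finger_gap: 0.0569
```

```bash
python3 - <<'E'
from h import *
st();print(plan(O+.075*zm-.001*xm))
E
```

```text
t 25.55 mag tcp mm [-0.9 -0.  76.5] ang 0.0 F mag [ 0.2 -0.   2.7] gap 0.0569
[-0.0005  0.0008 -0.0023 -0.0002  0.0005 -0.0002]
```

Landed at 76.5 mm (expected about 76.6). A touch more, then release and retract.

Emit:
{"op": "play_rows", "data": {"motion": [[-0.0002,0.0004,-0.001,0,0,0,1],[-0.0002,0.0004,-0.001,0,0,0,1],[0,0,0,0,0,0,-0.7],[0,0,0,0,0,0,-0.7],[0,0,0,0,0,0,-0.7],[0,0,0,0,0,0,-0.7],[0,0,0,0,0,0,-0.7],[0,0,0,0,0,0,-0.7]]}}

```text
time_s: 26.35
tcp_pos: [0.617, -0.0895, 0.1689]
orientation: [[-0.42, 0.886, -0.196], [0.803, 0.464, 0.375], [0.423, 0.0, -0.906]]
ft_force: [-0.4, 0.3, 1.2]
finger_gap: 0.0727
```

Emit:
{"op": "play_rows", "data": {"motion": [[0.003,-0.006,0.014,0,0,0,-0.7],[0.008,-0.015,0.036,0,0,0,-0.7],[0.015,-0.029,0.07,0,0,0,-0.7],[0.022,-0.043,0.104,0,0,0,-0.7],[0.02,-0.07,0.14,0,0,0,-0.7],[-0.05,-0.15,0.14,0,0,0,-0.7],[-0.12,-0.23,0.14,0,0,0,-0.7],[-0.19,-0.3,0.14,0,0,0,-0.7],[-0.26,-0.36,0.14,0,0,0,-0.7],[-0.3,-0.36,0.14,0,0,0,-0.7],[-0.3,-0.36,0.14,0,0,0,-0.7]]}}

```text
time_s: 27.45
tcp_pos: [0.4338, -0.3079, 0.2537]
orientation: [[-0.417, 0.888, -0.195], [0.805, 0.46, 0.375], [0.422, -0.0, -0.906]]
ft_force: [0.6, -0.6, -0.0]
finger_gap: 0.0728
```

```bash
python3 - <<'E'
from h import *
st();print(state()["tcp_pos"])
p,d=snap("top");P=cloud("top",d);q=(P-O)@np.c_[xm,ym,zm]
m=(np.hypot(q[...,0],q[...,1])<.028)&(np.hypot(q[...,0],q[...,1])>.014)&(q[...,2]>.055)&(q[...,2]<.085);a=q[m]
c=np.linalg.lstsq(np.c_[a[:,:2],np.ones(len(a))],a[:,2],rcond=None)[0];print(m.sum(),"top z mm",np.round(np.percentile(a[:,2],[10,50,90])*1000,1),"tilt",c)
r=(np.hypot(q[...,0],q[...,1])<.045)&(q[...,2]>.061)&(q[...,2]<.08);n,l,s_,_=cv2.connectedComponentsWithStats(r.astype(np.uint8));b=q[l==1+s_[1:,4].argmax()]
print("centre mm",np.array(cv2.minEnclosingCircle((b[:,:2]*1000).astype(np.float32))[0]),b[:,:2].mean(0)*1000)
s,_=snap("scene");A=cv2.resize(p[120:205,240:340],(400,340),interpolation=cv2.INTER_CUBIC);B=cv2.resize(s[105:175,220:302],(398,340),interpolation=cv2.INTER_CUBIC)
cv2.imwrite("pics/g8.png",np.hstack([A,B])[...,::-1])
E
```

```text
t 27.45 mag tcp mm [-63.5 263.5 199.2] ang 0.003 F mag [-0.8 -0.3  0.3] gap 0.0728
[ 0.43378526 -0.30790802  0.25368136]
339 top z mm [66.  67.4 68.7] tilt [0.00150178 0.00630193 0.06740188]
centre mm [-2.59801102 -2.17382526] [ 2.02509555 -0.54698354]
```

View pics/g8.png

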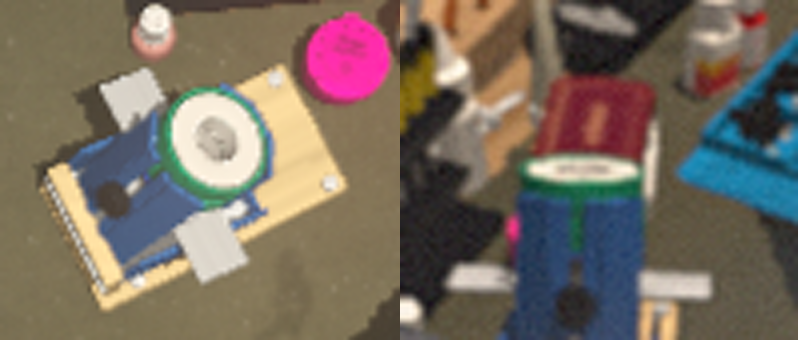

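```bash
python3 -c "
from cell import *
print(close_job())"
```

```text
the job is handed in; nothing more can be done
None
```

I loaded the dispenser in the order asked, solder spool first and then the two tape rolls, and handed the job in after about 27.5 s of the 70 s. The hand-in gave no verdict. I lowered each roll until I felt it land, at about 3–6 N, and only then let go.

**Stack height:** The landings put the stop plate about 15 mm up. The upper faces I measured from the camera were about 34.6, 51 and 67.4 mm along the axis. The landings implied 35, 52 and 69 mm, so the two agree within 2 mm.

**Flatness and centring:** The top roll measured flat to under 0.01 rad. Two estimates of its centre disagreed by about 4–5 mm along x because wall-edge points mixed in, but both were within 3 mm of the axis in x and y.

**Not measured:**
- **Solder spool:** I checked only the height of its upper face, which was even to about 3 mm, not its tilt or centring.
- **Middle tape roll:** The tilt fit came out unreliable (0.11 rad in x) because points on the spool seen through its hole were included. It looked flat in the picture, and the top roll rests flat on it.
- **Bystanders:** I did not measure how far they might have moved. I felt no contact with any of them, and the tint bottle looked unmoved in the last view.

The gripper ended open and clear of everything.

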